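# Turn the trolley wheel by its spokes until the valve is on top

### The arm

A 6-joint arm with a two-finger parallel gripper is mounted at the origin on the work surface. World frame = base frame: x ahead of the robot, y to its left, z up, the work surface at z = 0. Lengths are in mm, angles in rad, forces in N, time in s.
With the tool pointing down it reaches from about 275 to 750 mm from the base axis. Payload 10.2 kg.
Tool frame: the origin (TCP) lies between the finger pads; the fingertips stand 17 mm ahead of it and the grasp point (between the pads) lies 2 mm behind it; z points along the fingers, y is the line along which they close (so a half turn about z gives the same grasp; the last joint's range is limited). The gripper opens to 85 mm and grips with 20 to 120 N. Pads are 22 mm wide; open, the fingers measure 114 mm over their backs; the gripper's body (76 mm by 85 mm) begins 54 mm behind the grasp point. The pads swing forward as they close: fully open they stand 13 mm farther back than shut.
Start: joints at [0.917, 0.313, 1.498, -0, 1.331, -0.223], TCP at [219.252, 477.032, 221.694] pointing down, gripper open.
Joint ranges: [-2.94, 2.94], [-0.97, 2.17], [0.19, 2.56], [-1.23, 4.37], [0.02, 3.11], [-2.88, 2.88]. Speed limits (rad/s): [2.39, 2.39, 3.01, 3.14, 3.14, 3.14].

### API

Orientations are given as a unit quaternion [w, x, y, z].
In Python, from rig import * gives the robot as it stands.
- The arm moves only by the tool step_arm, never from a script. Its argument "commands" is text: rows parted by semicolons, each of 7 numbers parted by spaces: the opening, from 0 (shut) to 1 (fully open), then the shift along the tool's x, y, z in cm, then the turn, a rotation vector about the tool's x, y, z in rad. In form: hand x y z rx ry rz; .... A call has 1 to 20 rows; each row is the pose to reach, as a shift and turn from the pose commanded when the call began, along the tool's axes at that moment; what a row does not reach only later rows make up. A row lasts 1/12 s, in which the tool goes at most 41.7 mm and 7.16 degrees, less where a joint would pass 70% of its speed; a pose out of reach is approached as far as the arm can. A call with a gripper value outside its range is refused whole. The fingers move at their own pace and stop on an object; "newtons" is the grip in N (left out, the last holds). Time passes only in rows, so rows that repeat a pose let the fingers close. It gives the time, the measured TCP pose, the force, the opening and the grip force at its end, in the units of the state.
- sense(): the state, without advancing time (a new reading comes with each control period).
- capture(name): name is "scene" or "top" or "wrist"; returns the picture (384x512x3 uint8, red, green, blue); there is no depth.
- camera_model(name): a dict with "mtx" (3x3 intrinsics, pixels), "eye" and "rotation" of the camera in the world. Camera axes: x right, y down, z forward; pixel columns grow to the right and rows downward; lengths in mm; the calibration is good to about 2 mm. The wrist camera is an equidistant fisheye: a pixel r from the principal point sees the ray r / f radians off the axis. A picture is of the moment at which its call begins: read the wrist's pose just before it. camera_model takes no time and is no camera call; for the wrist camera it gives the pose at the moment of the call.
- finish_job(): hands the job in; it is judged then, once.
Trained networks look in the newest picture that a camera, given by its name, has taken for a name from the list of things; names that differ only in an ending like _2 or _b are one class to them, and where a whole thing is asked for, a point or a joint stands for the part that bears it (a point fixed in the world has none). Each returns a list of dicts, best first, with "score" (0 to 1); they miss things now and then, are a little off and sometimes report something else, mostly with a low value. They report only what shows in the picture. A call takes as long as a camera call.
- search_frame(camera, label): "rect" ([centre column, centre row, width, height] in pixels, round what is visible of it).
- trace(camera, label): "mask" (384x512 bool, what is visible of it) and "rect" ([centre column, centre row, width, height] in pixels, round what is visible of it).
- spot_point(camera, label): "xy" ([column, row] in pixels: a listed point, or the origin of a listed thing).
The state is a dict: "time_s": time; "joints": joint angles; "dq": joint speeds; "tau": joint torques, N m; "eef_pos": TCP position; "ee_rot": TCP orientation; "force": force on the tool from outside, world axes, zero at the start; "wrist_torque": the same for the moment, N m; "grip_width": opening from 0.0 (shut) to 1.0 (fully open); "grip_force": force on a finger pad.
Only numpy, scipy, OpenCV 4.12 (cv2) and the standard library are available. Lean on these libraries where they do the work, as an engineer would, in place of code of your own. Each camera call takes 0.05 s, during which the arm holds its last target. There are 200 camera calls.

### The job

The tyre's valve must be at the top of the wheel for pumping: turn the trolley wheel, which leans back in its stand, until the valve stem sits straight up from the axle, at the wheel's highest point, and leave the wheel at rest there. Turn it gently with the fingertips by pushing one spoke after another, taking the fingers off the wheel between pushes to move to the next spoke; never spin it, keep off the tyre (its sealant is still tacky) and the valve stem, and grip nothing. Leave everything else on the bench where it is.

Things in the scene. Friction and masses are not known exactly. Their poses are not given: they have to be found in the camera images.
- stand: dark steel stand bolted to the bench, carrying the wheel. Origin: on the bench (z = 0) straight below the wheel's centre; +x points horizontally away from the robot's side, +y to the left seen from the robot, z up. Base plate x -80 to 140 mm, y +-65 mm, 12 mm thick. The wheel faces the robot and leans back 60 degrees from upright: its 'up' is z tipped 60 degrees towards +x; its axle points 60 degrees above the horizontal, towards -x
- post_top (a point): top of the stand's one post, 85 mm high, 50 mm square, centred 60 mm behind the stand's origin (+x): it is under the wheel and carries a stub axle; nothing of the stand is in front of or above the wheel
- axle (a point): centre of the wheel: on the axle, in the wheel's middle plane, 170 mm straight above the stand's origin. The hub round it is 48 mm in diameter and 64 mm long
- wheel (a joint): turn of the wheel (rad): 0 (or any multiple of 2 pi) with the valve at the top; grows as the wheel's top moves to the stand's +y (counter-clockwise seen from the robot). Turns without end both ways; a steady drag (about 0.14 N m, some 2 N at mid-spoke) keeps it where it is left. The wheel is 320 mm across
- spokes: five straight bare-metal radial spokes, square bars 14 x 14 mm centred on the wheel's middle plane, from the hub to the rim at 118 mm from the axle, 72 degrees apart, the nearest two 36 degrees either side of the valve. The gaps between them are open right through. Origin at the wheel's centre; its x axis points to the valve, its z axis along the axle towards the robot and up
- tyre: black rubber tyre with its steel rim, part of the wheel: outer radius 160 mm, inner radius (rim) 118 mm, 42 mm wide (21 mm either side of the middle plane). Origin on the axle, 21 mm behind the middle plane. Not to be touched
- valve: the valve stem, 13 mm thick black rubber with a 16 mm thick pale plastic dust cap on its end, part of the wheel: it sticks out of the rim towards the axle, in the middle plane, from 118 to 88 mm from the axle, midway between two spokes. Origin on the axle. Not to be touched
- valve_tip (a point): inner end of the valve stem (end face of its dust cap), 88 mm from the axle
- dish: white ceramic dish, 72 mm wide, 20 mm high, on the bench left of the wheel, towards the robot; leave it alone
- rosette: loose round plaster cast rosette, 96 mm wide, 30 mm high, to the right of the wheel; leave it alone
- screwdriver: screwdriver lying on the bench farther to the right; leave it alone
- cup: white plastic cup, 72 mm wide, 85 mm high, to the left of the stand; leave it alone
- bottle: yellow plastic bottle, 64 mm wide, 170 mm high, to the left, beyond the cup; leave it alone
- spatula: plasterer's spatula lying on the right of the bench; leave it alone
- wrench: wrench lying on the left of the bench; leave it alone

How it is judged:
By the outcome, as a careful person would: the job done as asked, in the order asked, and still so for the second after the job is handed in, with the robot touching nothing.
It also fails if it takes over 69 s, if anything falls off the work surface, if the arm or the gripper's body presses on something with over 40 N, if the wrist force passes 120 N, or if a joint passes its speed limit or range.

## Working session

There is one attempt and no reset: what is moved stays moved. The work goes in short steps, Python scripts to look and compute and a tool call to move; the robot and the scene stay as the last step left them, time stands still between calls to the robot, and variables do not carry over. Pictures are saved under pics/ and viewed, at most 10 in all, crops included, and the job is handed in when it is done.

Besides the shell and the picture viewer there is one more tool, called after "Call:" as name(argument=value, ...), one argument or row to a line, values as JSON. step_arm: Moves the arm, as the interface text tells. Its arguments: {"type":"object","properties":{"commands":{"type":"string"},"newtons":{"type":"number"}},"required":["commands"]}

```bash
ls; mkdir -p pics; python3 - <<'E'
from rig import *
import cv2,numpy as np
for n in("scene","top"):
    im=capture(n);cv2.imwrite(f"pics/{n}0.png",im[:,:,::-1])
    m=camera_model(n);print(n,np.round(m["mtx"],1).tolist(),np.round(m["eye"],1).tolist(),np.round(m["rotation"],3).tolist())
    for l in("axle","valve_tip","post_top","stand"):
        print(l,[(round(d["score"],2),np.round(d["xy"],1).tolist()) for d in spot_point(n,l)][:3])
print(sense())
E
```

```text
pics
scene [[363.5, 0.0, 251.3], [0.0, 363.5, 187.5], [0.0, 0.0, 1.0]] [1002.7, 679.9, 1277.9] [-0.083, 0.28, 0.909, -0.298]
axle [(0.69, [243.9, 194.2])]
valve_tip [(0.61, [239.1, 177.7])]
post_top [(0.7, [228.5, 214.7])]
stand [(0.95, [246.0, 219.1])]
top [[349.7, 0.0, 252.4], [0.0, 349.7, 192.3], [0.0, 0.0, 1.0]] [449.7, -3.6, 1537.8] [-0.022, 0.717, -0.696, 0.022]
axle [(0.59, [248.6, 171.8])]
valve_tip [(0.61, [267.4, 179.9])]
post_top [(0.56, [250.8, 163.4])]
stand [(0.55, [247.7, 177.0])]
{'time_s': 0.5, 'joints': array([ 9.16608127e-01,  3.12911792e-01,  1.49770944e+00,  1.92127684e-05,
        1.33098959e+00, -2.23389947e-01]), 'dq': array([-0.00292914, -0.00101876,  0.0018778 ,  0.00177458, -0.00195335,
       -0.00012595]), 'tau': array([-1.58774070e-03, -4.11928976e+01, -2.59770298e+01, -1.96560732e-04,
        7.64368615e-04, -5.93370814e-06]), 'eef_pos': array([219.24352236, 477.03640729, 221.68458265]), 'ee_rot': array([-1.23058895e-05,  2.13739578e-01,  9.76890676e-01, -4.25720653e-06]), 'force': array([ 0.69865392, -0.0046822 ,  0.16995082]), 'wrist_torque': array([-0.01147981,  0.01691032, -0.03209318]), 'grip_force': 0.0, 'grip_width': 1.0006408751548785}
```

```bash
cat > h.py <<'E'
from rig import *
import cv2,numpy as np
from scipy.spatial.transform import Rotation as R
def q2R(q): return R.from_quat([q[1],q[2],q[3],q[0]])
def ray(n,xy,m=None):
    m=m or camera_model(n);K=m["mtx"];v=np.array([(xy[0]-K[0,2])/K[0,0],(xy[1]-K[1,2])/K[1,1]])
    if n=="wrist":
        r=np.hypot(*v);d=np.array([*(v*np.sin(r)/max(r,1e-9)),np.cos(r)])
    else: d=np.array([*v,1.]);d/=np.linalg.norm(d)
    return np.array(m["eye"]),q2R(m["rotation"]).apply(d)
def at_z(n,xy,z):
    e,d=ray(n,xy);return e+d*(z-e[2])/d[2]
def proj(n,P,m=None):
    m=m or camera_model(n);K=m["mtx"];c=q2R(m["rotation"]).inv().apply(np.atleast_2d(P)-m["eye"])
    if n=="wrist":
        t=np.arctan2(np.hypot(c[:,0],c[:,1]),c[:,2]);h=np.hypot(c[:,0],c[:,1])+1e-9
        u=c[:,:2]*(t/h)[:,None]
    else:u=c[:,:2]/c[:,2:]
    return u*[K[0,0],K[1,1]]+[K[0,2],K[1,2]]
E
python3 - <<'E'
from h import *
for n,a in(("scene",dict(axle=[243.9,194.2],valve_tip=[239.1,177.7],post=[228.5,214.7],stand=[246,219.1])),("top",dict(axle=[248.6,171.8],valve_tip=[267.4,179.9],post=[250.8,163.4],stand=[247.7,177]))):
    for k,z in(("axle",170),("valve_tip",170),("post",85),("stand",0)): print(n,k,at_z(n,a[k],z).round(1))
s=cv2.imread("pics/scene0.png");t=cv2.imread("pics/top0.png")
cv2.imwrite("pics/a.png",np.vstack([cv2.resize(s[110:270,120:370],(750,480))[:,:],]))
cv2.imwrite("pics/b.png",cv2.resize(t[90:250,120:370],(750,480)))
E
```

```text
scene axle [608.9  12.4 170. ]
scene valve_tip [581.7 -62.7 170. ]
scene post [680.3   8.   85. ]
scene stand [609.5  18.7   0. ]
top axle [614.7  14.6 170. ]
top valve_tip [584.9 -60.1 170. ]
top post [660.5   7.6  85. ]
top stand [612.   20.2   0. ]
```

View pics/scene0.png

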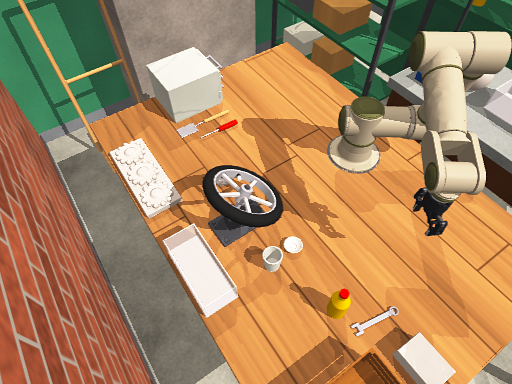

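View pics/b.png

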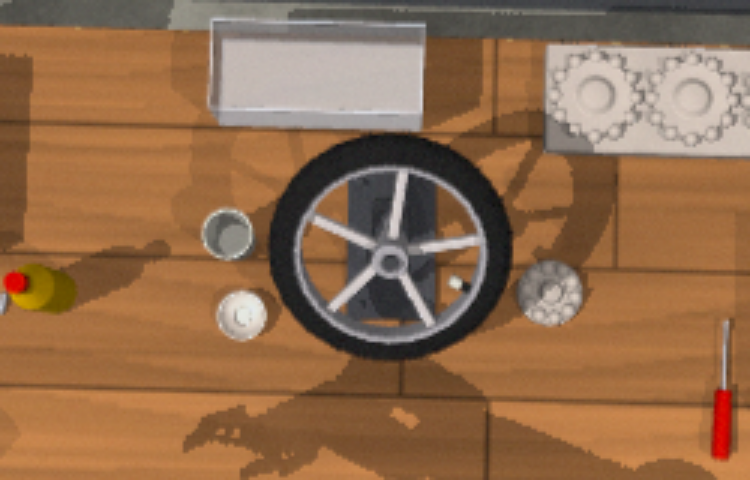

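```bash
cat >> h.py <<'E'
def frame(yaw):
    c,s=np.cos(yaw),np.sin(yaw);Z=R.from_euler("z",yaw)
    u=Z.apply([np.sin(np.pi/3),0,.5]);l=Z.apply([0,1,0]);n=Z.apply([-.5,0,np.sin(np.pi/3)])
    return u,l,n
def wp(C,yaw,phi,r,h=0):
    u,l,n=frame(yaw);return C+r*(np.cos(phi)*u+np.sin(phi)*l)+h*n
E
python3 - <<'E'
from h import *
from scipy.optimize import least_squares
top=[(254,147.3),(280,170),(264.3,198.3),(231,192.7),(224.3,162.7)] # clockwise from top
off=np.deg2rad([108,36,-36,-108,-180])
m=camera_model("top");ms=camera_model("scene")
def pred(p):
    C=np.array([p[0],p[1],170]);return np.array([wp(C,p[2],p[3]+o,118,0) for o in off])
f=lambda p:np.r_[(proj("top",pred(p),m)-top).ravel(),(p[0]-611)/4,(p[1]-15)/4]
r=least_squares(f,[611,15,0,-2],x_scale=[1,1,.01,.01]);print(r.x,np.rad2deg(r.x[2:]),r.fun.round(2))
p=r.x;C=np.array([p[0],p[1],170])
for n in("top","scene"):
    im=cv2.imread(f"pics/{n}0.png");x0,y0=(170,110)if n=="top" else(180,140)
    k=6;im=cv2.resize(im[y0:y0+(100),x0:x0+130],None,fx=k,fy=k)
    def pt(P,c):
        for q in proj(n,P): cv2.circle(im,tuple(int(v) for v in (q-[x0,y0]+.5)*k),3,c,-1)
    pt(pred(p),(0,0,255));pt([wp(C,p[2],p[3],88)],(0,255,0));pt([C],(255,0,0))
    pt([wp(C,p[2],a,160,0) for a in np.linspace(0,6.2,40)],(0,255,255))
    cv2.imwrite(f"pics/fit_{n}.png",im)
E
```

```text
[ 6.04586065e+02  7.74063174e+00 -1.45222132e-01 -1.85517229e+00] [  -8.32061526 -106.29354228] [-0.02 -1.29  0.01  0.07  0.12  0.05 -0.42  0.61 -1.42 -1.02 -1.6  -1.81]
```

View pics/fit_top.png

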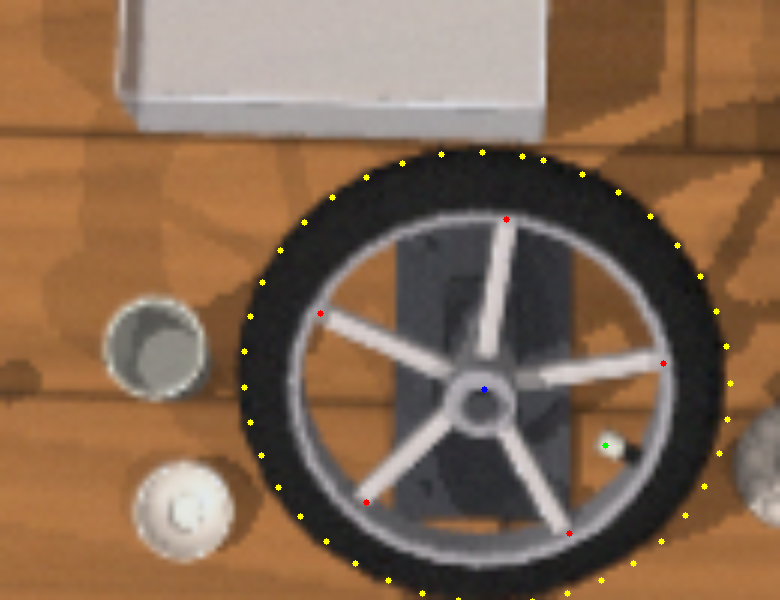

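View pics/fit_scene.png

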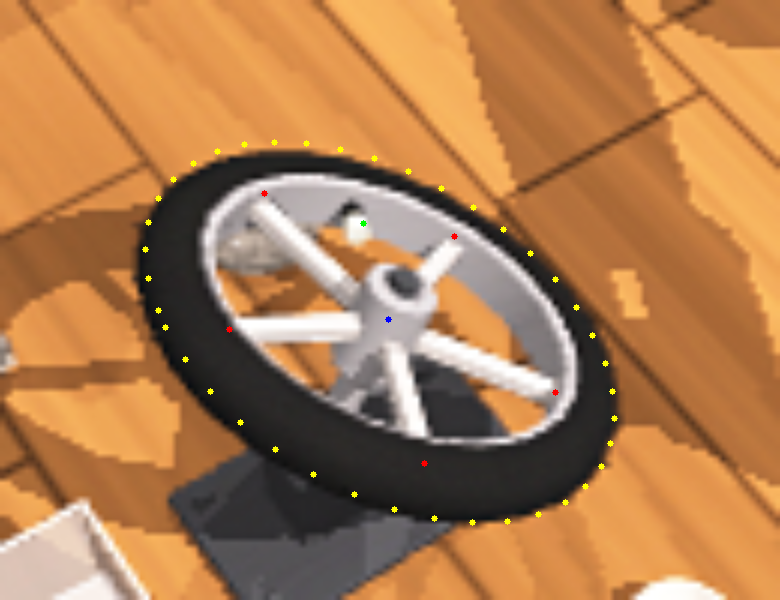

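```bash
cat > fit.py <<'E'
from h import *
from scipy.optimize import least_squares
A=np.linspace(0,2*np.pi,24,endpoint=False);D=np.c_[np.cos(A),np.sin(A)]
P=np.linspace(0,2*np.pi,72);T=np.linspace(0,2*np.pi,12)
obs={}
for n in("top","scene"):
    capture(n)
    for l in ("tyre",):
        t=trace(n,l)[0];m=t["mask"].astype(np.uint8);print(n,l,t["score"],t["rect"],m.sum())
        k,lab,st,_=cv2.connectedComponentsWithStats(m);m=lab==1+st[1:,4].argmax()
        ys,xs=np.nonzero(m);obs[n]=((np.c_[xs,ys])@D.T).max(0)+.5*0
M={n:camera_model(n) for n in obs}
def res(p):
    C=np.array([p[0],p[1],170]);u,l,nn=frame(p[2])
    pts=np.array([C+(139+c*np.cos(t))*(np.cos(a)*u+np.sin(a)*l)+21*np.sin(t)*nn for a in P for t in T for c in(21,)])
    return np.r_[tuple((proj(n,pts,M[n])+p[3+2*i:5+2*i])@D.T for i,n in enumerate(obs))] if 0 else np.concatenate([(proj(n,pts,M[n])@D.T).max(0)-obs[n]+0 for n in obs])
r=least_squares(res,[611,15,-.03],x_scale=[1,1,.02],diff_step=1e-3,loss="soft_l1");print(r.x,r.fun.round(1).tolist(),np.linalg.inv(r.jac.T@r.jac).diagonal()**.5)
C=np.array([r.x[0],r.x[1],0]);y=r.x[2];Z=R.from_euler("z",y)
for n in obs: print(n,np.round(proj(n,[C+Z.apply(v) for v in([-80,65,12],[-80,-65,12],[140,-65,12],[140,65,12],[0,0,170])]),1).tolist())
E
python3 fit.py; python3 - <<'E'
from h import *
for n in("top","scene"):
    capture(n)
    for l in("stand","valve"):
        for t in trace(n,l)[:1]:
            print(n,l,t["score"],np.round(t["rect"],1).tolist())
            ys,xs=np.nonzero(t["mask"])
            print([(int(y),int(xs[ys==y].min()),int(xs[ys==y].max())) for y in np.unique(ys)[::5]])
E
```

```text
top tyre 0.91 [248.9, 171.3, 82.2, 73.2] 2335
scene tyre 0.91 [242.2, 193.6, 77.3, 56.5] 2065
[6.07582122e+02 8.25820052e+00 6.80850783e-02] [0.8, -0.1, 0.3, 0.3, 0.0, 0.2, 0.8, 0.2, 0.8, 0.4, -0.2, 0.1, 0.7, 0.2, 0.3, 1.0, 0.1, 0.1, 0.8, 0.2, 0.6, 0.6, 0.8, 0.8, 2.1, 1.1, 0.7, 0.4, 0.5, 0.5, 0.6, -0.5, -0.5, 0.6, 0.9, 0.9, 0.8, 0.9, 0.7, 0.1, 0.6, 0.4, 0.0, 0.6, 0.1, 0.4, 1.4, 1.6] [1.00096565 1.00598547 0.02978076]
top [[236.2, 196.6], [265.9, 195.4], [263.9, 145.6], [234.4, 146.8], [250.2, 173.6]]
scene [[270.2, 215.8], [250.6, 195.2], [207.5, 223.2], [226.2, 246.1], [243.6, 193.3]]
top stand 0.41 [133.7, 186.8, 27.5, 21.3]
[(177, 130, 131), (182, 121, 143), (187, 122, 145), (192, 126, 143)]
scene stand 0.61 [374.4, 322.1, 36.7, 26.5]
[(310, 390, 391), (315, 380, 388), (320, 369, 380), (325, 353, 371), (330, 359, 363)]
scene valve 0.64 [294.8, 244.7, 17.4, 14.5]
[(237, 289, 295), (242, 285, 301), (247, 286, 301)]
```

```bash
cat >> h.py <<'E'
C0=np.array([608,9,170.]);YAW=.04
def cmd(targets,hand=0,s=None):
    """targets: list of (phi_deg,r,h); tool x=left,y=up,z=-axle"""
    s=s or sense();R0=q2R(s["ee_rot"]);u,l,n=frame(YAW);Rt=R.from_matrix(np.c_[l,u,-n])
    rv=(R0.inv()*Rt).as_rotvec()
    for a,r,h in targets:
        p=wp(C0,YAW,np.deg2rad(a),r,h);d=R0.inv().apply(p-s["eef_pos"])/10
        print(a,r,h,"|",p.round(0),"|",hand,*d.round(2),*rv.round(3))
E
python3 - <<'E'
from h import *
from scipy.optimize import least_squares
top=np.array([(254,147.3),(280,170),(264.3,198.3),(231,192.7),(224.3,162.7)])
off=np.deg2rad([108,36,-36,-108,-180]);m=camera_model("top")
for yaw in(.02,.04,.068):
    f=lambda p:(proj("top",[wp(C0+[p[1],p[2],0],yaw,p[0]+o,118,0) for o in off],m)-top).ravel()
    r=least_squares(f,[-2,0,0]);print(yaw,np.rad2deg(r.x[0]),r.x[1:],r.fun.round(1))
s=sense();print(q2R(s["ee_rot"]).inv().apply([0,0,12]))
cmd([(-43,62,70)])
E
```

```text
0.02 -115.41166384502506 [-4.68585785 -3.00657645] [ 0.9 -0.9  0.5 -0.1  0.1 -0.  -0.5  1.3 -1.1 -0.2]
0.04 -116.51736623454069 [-4.68387575 -3.04871788] [ 1.  -0.9  0.5 -0.1  0.1 -0.1 -0.5  1.4 -1.1 -0.2]
0.068 -118.06549897846047 [-4.67944283 -3.10766547] [ 1.1 -0.9  0.4 -0.2  0.  -0.1 -0.6  1.5 -1.  -0.1]
[ 2.65488653e-04  1.19628159e-04 -1.20000000e+01]
-43 62 70 | [614. -33. 253.] | 0 -57.17 -29.87 -3.16 -0.469 -0.288 1.074
```

Call:
step_arm(
  commands="0 0 0 -4 0 0 0;0 0 0 -8 0 0 0;0 0 0 -12 0 0 0;0 0 0 -12 0 0 0;0 -57.2 -29.9 -12 -0.469 -0.288 1.074;0 -57.2 -29.9 -12 -0.469 -0.288 1.074;0 -57.2 -29.9 -12 -0.469 -0.288 1.074;0 -57.2 -29.9 -12 -0.469 -0.288 1.074;0 -57.2 -29.9 -12 -0.469 -0.288 1.074;0 -57.2 -29.9 -12 -0.469 -0.288 1.074;0 -57.2 -29.9 -12 -0.469 -0.288 1.074;0 -57.2 -29.9 -12 -0.469 -0.288 1.074;0 -57.2 -29.9 -12 -0.469 -0.288 1.074;0 -57.2 -29.9 -12 -0.469 -0.288 1.074;0 -57.2 -29.9 -12 -0.469 -0.288 1.074;0 -57.2 -29.9 -12 -0.469 -0.288 1.074;0 -57.2 -29.9 -12 -0.469 -0.288 1.074;0 -57.2 -29.9 -12 -0.469 -0.288 1.074;0 -57.2 -29.9 -12 -0.469 -0.288 1.074;0 -57.2 -29.9 -12 -0.469 -0.288 1.074",
)

```text
time_s: 2.67
eef_pos: [615.8, -37.5, 340.8]
ee_rot: [0.18, 0.67, 0.696, 0.186]
force: [1.2, 0.9, 0.4]
grip_width: 0.002
grip_force: 0.0
```

Call:
step_arm(
  commands="0 0 0 0 0 0 0",
)

```text
time_s: 2.75
eef_pos: [615.7, -37.3, 340.3]
ee_rot: [0.179, 0.671, 0.695, 0.186]
force: [-0.4, -0.6, -0.1]
grip_width: 0.0
grip_force: 0.0
```

```bash
python3 - <<'E'
from h import *
s=sense();print(s["eef_pos"],s["joints"].round(2),s["time_s"])
m=camera_model("wrist");im=capture("wrist")[:,:,::-1].copy();cv2.imwrite("pics/w0raw.png",im)
def pt(P,c):
    for q in proj("wrist",P,m): cv2.circle(im,tuple(int(round(v)) for v in q),2,c,-1)
th=np.deg2rad(-116)
pt([wp(C0,YAW,th+np.deg2rad(36+72*k),118,7) for k in range(5)],(0,0,255))
pt([wp(C0,YAW,th,88,0)],(0,255,0));pt([wp(C0,YAW,0,0,32)],(255,0,0))
pt([wp(C0,YAW,a,139,21) for a in np.linspace(0,6.2,40)],(0,255,255))
Z=R.from_euler("z",YAW)
pt([[C0[0],C0[1],0]+Z.apply(v) for v in([-80,65,12],[-80,-65,12],[140,-65,12],[140,65,12])],(255,0,255))
pt([[C0[0],C0[1],0]+Z.apply(v) for v in([35,25,85],[35,-25,85])],(255,255,0))
cv2.imwrite("pics/w0.png",cv2.resize(im,(780,585)))
cmd([(-43,62,70)])
E
```

```text
[615.69471607 -37.26908073 340.26462753] [-0.33  0.18  1.46  0.21  1.03 -0.43] 2.75
-43 62 70 | [614. -33. 253.] | 0 0.22 -4.41 7.54 -0.002 0.001 -0.003
```

View pics/w0.png

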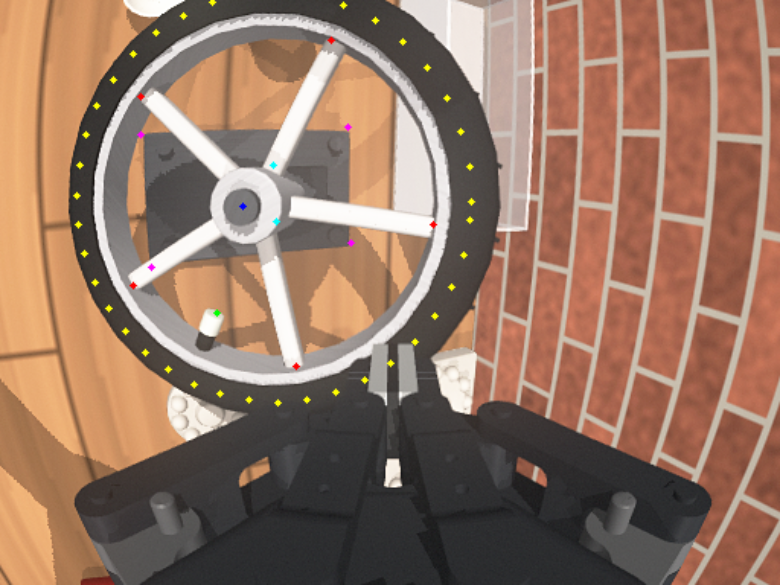

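Call:
step_arm(
  commands="0 0.2 -4.4 3.5 0 0 0;0 0.2 -4.4 7.5 0 0 0;0 0.2 -4.4 10 0 0 0;0 0.2 -4.4 12 0 0 0;0 0.2 -4.4 14 0 0 0;0 0.2 -4.4 14 0 0 0;0 0.2 -4.4 14 0 0 0",
)

```text
time_s: 3.38
eef_pos: [645.4, -29.3, 198.5]
ee_rot: [0.179, 0.669, 0.697, 0.186]
force: [0.7, -0.7, 1.1]
grip_width: 0.003
grip_force: 0.0
```

```bash
python3 - <<'E'
from h import *
s=sense();print(s["eef_pos"],s["force"])
cmd([(a,62,5) for a in range(-43,17,4)])
m=camera_model("wrist");im=capture("wrist")[:,:,::-1].copy();cv2.imwrite("pics/w1.png",im)
E
```

```text
[645.39165918 -29.25659588 198.47401474] [ 0.66787307 -0.67552939  1.07477603]
-43 62 5 | [646. -32. 197.] | 0 -0.26 0.01 0.17 -0.001 -0.001 0.001
-39 62 5 | [649. -28. 198.] | 0 0.07 0.29 0.17 -0.001 -0.001 0.001
-35 62 5 | [651. -25. 200.] | 0 0.42 0.55 0.17 -0.001 -0.001 0.001
-31 62 5 | [653. -21. 201.] | 0 0.78 0.79 0.17 -0.001 -0.001 0.001
-27 62 5 | [654. -17. 202.] | 0 1.16 1.0 0.17 -0.001 -0.001 0.001
-23 62 5 | [656. -13. 203.] | 0 1.55 1.18 0.17 -0.001 -0.001 0.001
-19 62 5 | [657.  -9. 204.] | 0 1.95 1.34 0.17 -0.001 -0.001 0.001
-15 62 5 | [658.  -5. 204.] | 0 2.37 1.46 0.17 -0.001 -0.001 0.001
-11 62 5 | [659.  -1. 205.] | 0 2.79 1.56 0.17 -0.001 -0.001 0.001
-7 62 5 | [659.   3. 205.] | 0 3.22 1.63 0.17 -0.001 -0.001 0.001
-3 62 5 | [659.   8. 205.] | 0 3.65 1.67 0.17 -0.001 -0.001 0.001
1 62 5 | [659.  12. 205.] | 0 4.08 1.68 0.17 -0.001 -0.001 0.001
5 62 5 | [659.  16. 205.] | 0 4.51 1.65 0.18 -0.001 -0.001 0.001
9 62 5 | [658.  21. 205.] | 0 4.94 1.6 0.18 -0.001 -0.001 0.001
13 62 5 | [657.  25. 205.] | 0 5.37 1.52 0.18 -0.001 -0.001 0.001
```

View pics/w1.png

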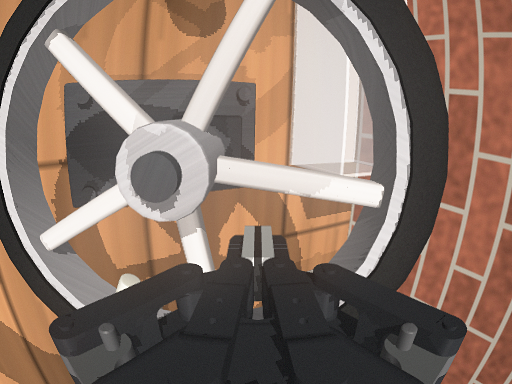

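Call:
step_arm(
  commands="0 0.1 0.3 0.2 0 0 0;0 0.4 0.5 0.2 0 0 0;0 0.8 0.8 0.2 0 0 0;0 1.1 0.95 0.2 0 0 0;0 1.3 1.1 0.2 0 0 0;0 1.6 1.2 0.2 0 0 0;0 1.9 1.3 0.2 0 0 0;0 2.2 1.4 0.2 0 0 0;0 2.5 1.5 0.2 0 0 0;0 2.8 1.55 0.2 0 0 0;0 3.1 1.6 0.2 0 0 0;0 3.4 1.65 0.2 0 0 0;0 3.7 1.65 0.2 0 0 0;0 4.0 1.7 0.2 0 0 0;0 4.3 1.65 0.2 0 0 0;0 4.6 1.65 0.2 0 0 0;0 4.9 1.6 0.2 0 0 0;0 5.2 1.55 0.2 0 0 0;0 5.5 1.5 0.2 0 0 0;0 5.5 1.5 0.2 0 0 0",
)

```text
time_s: 5.1
eef_pos: [657.5, 25.8, 204.1]
ee_rot: [0.179, 0.669, 0.697, 0.187]
force: [0.2, 0.8, 0.0]
grip_width: -0.001
grip_force: 0.0
```

Call:
step_arm(
  commands="0 -0.4 0 0 0 0 0;0 -0.8 0 0 0 0 0;0 -0.8 0 -3 0 0 0;0 -0.8 0 -7 0 0 0;0 -0.8 0 -7 0 0 0;0 -0.8 0 -7 0 0 0",
)

```text
time_s: 5.6
eef_pos: [623.3, 15.1, 267.2]
ee_rot: [0.181, 0.669, 0.696, 0.187]
force: [0.4, -0.3, 0.6]
grip_width: -0.004
grip_force: 0.0
```

```bash
cat >> h.py <<'E'
def look(th,name):
    """overlay the model at valve angle th; also estimate theta: brightness along spokes"""
    m=camera_model("wrist");im=capture("wrist")[:,:,::-1].copy();raw=im.copy()
    g=raw.min(2).astype(float);r=np.arange(40,110,2.);best=[]
    for d in np.arange(-36,36,.5):
        v=0
        for k in range(5):
            for w in(-4,0,4):
                a=np.deg2rad(th+d+36+72*k);P=np.array([wp(C0,YAW,a,q,7)+w*(wp(C0,YAW,a+np.pi/2,1)-C0) for q in r])
                q=proj("wrist",P,m);ok=(q[:,0]>=0)&(q[:,0]<511)&(q[:,1]>=0)&(q[:,1]<383)
                v+=np.minimum(g[q[ok,1].astype(int),q[ok,0].astype(int)],200).sum()
        best.append((v,d))
    best=sorted(best)[::-1];print("theta est",[(round(th+d,1),int(v)) for v,d in best[:5]])
    th=np.deg2rad(th+best[0][1])
    def pt(P,c):
        for q in proj("wrist",P,m): cv2.circle(im,tuple(int(round(v)) for v in q),2,c,-1)
    pt([wp(C0,YAW,th+np.deg2rad(36+72*k),118,7) for k in range(5)],(0,0,255))
    pt([wp(C0,YAW,th,88,0)],(0,255,0));pt([wp(C0,YAW,0,0,32)],(255,0,0))
    cv2.imwrite(name,im)
E
python3 - <<'E'
from h import *
s=sense();print(s["eef_pos"],s["force"],s["time_s"])
look(-76,"pics/w2.png")
cmd([(65,62,70),(65,62,5)])
E
```

```text
[623.26841589  15.14787982 267.21763548] [ 0.39500002 -0.32216526  0.64363902] 5.6
theta est [(np.float64(-45.5), 93613), (np.float64(-45.0), 93493), (np.float64(-46.0), 93465), (np.float64(-46.5), 92448), (np.float64(-44.5), 92245)]
65 62 70 | [593.  65. 244.] | 0 5.05 -3.47 0.48 0.001 0.001 -0.001
65 62 5 | [626.  66. 187.] | 0 5.05 -3.48 6.98 0.001 0.001 -0.001
```

View pics/w2.png

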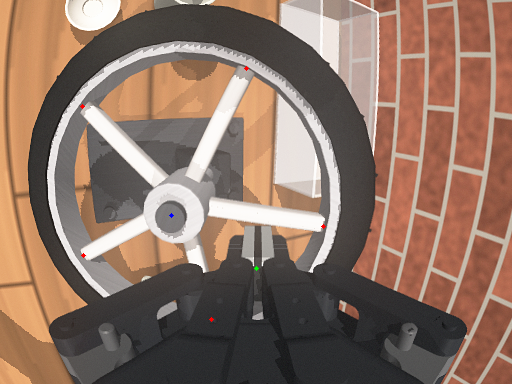

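```bash
python3 - <<'E'
from h import *
for a in(-117.5,-45.5):print(proj("wrist",[wp(C0,YAW,np.deg2rad(a),88)]))
s=sense();Rt=q2R(s["ee_rot"])
for z in(0,17): print("tool pt z",z,proj("wrist",[s["eef_pos"]+Rt.apply([0,0,z])]), s["eef_pos"]+Rt.apply([0,0,z]))
im=capture("scene");print(spot_point("scene","valve_tip"))
cv2.imwrite("pics/s3.png",cv2.resize(im[130:250,170:300,::-1],None,fx=6,fy=5))
w=capture("wrist")[:,:,::-1];cv2.imwrite("pics/w3.png",np.hstack([cv2.resize(w[200:330,90:220],(390,390)),cv2.resize(im[130:250,170:300,::-1],(400,390))]))
E
```

```text
[[149.84096695 280.08591913]]
[[257.97554542 269.65486899]]
tool pt z 0 [[256.84220818 233.85956484]] [623.05376896  15.32410437 265.25891003]
tool pt z 17 [[256.8753636  222.58826988]] [631.56016113  15.6476757  250.5437276 ]
[]
```

View pics/w3.png

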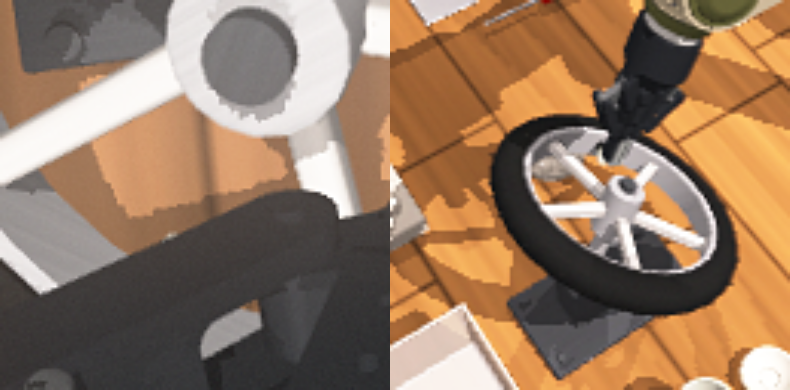

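Call:
step_arm(
  commands="0 0 -3 -3 0 0 0;0 0 -6 -6 0 0 0;0 0 -9 -9 0 0 0;0 0 -12 -12 0 0 0;0 0 -12 -12 0 0 0;0 0 -12 -12 0 0 0",
)

```text
time_s: 6.3
eef_pos: [458.5, 9.2, 309.5]
ee_rot: [0.18, 0.669, 0.696, 0.187]
force: [1.3, 0.2, -0.3]
grip_width: -0.005
grip_force: 0.0
```

```bash
cat >> h.py <<'E'
def theta(n="wrist",thr=None):
    """full-circle estimate: spokes bright, cap bright; prints candidates"""
    m=camera_model(n);g=capture(n).min(2).astype(float);r=np.arange(40,110,2.);out=[]
    def val(a,rs,ws,h):
        t=wp(C0,YAW,a+np.pi/2,1)-C0
        q=proj(n,np.array([wp(C0,YAW,a,x,h)+w*t for x in rs for w in ws]),m)
        ok=(q[:,0]>=0)&(q[:,0]<511)&(q[:,1]>=0)&(q[:,1]<383);q=q[ok].astype(int)
        return np.minimum(g[q[:,1],q[:,0]],200).mean() if len(q)>3 else np.nan
    S=[(np.nansum([val(np.deg2rad(d+36+72*k),r,(-4,0,4),7) for k in range(5)]),d) for d in np.arange(0,72,.5)]
    v,d=max(S);print(n,"phase",d)
    for k in range(5):
        a=d+72*k;a=(a+180)%360-180;ar=np.deg2rad(a)
        print(a,"cap",val(ar,np.arange(90,96,2),(-4,0,4),4),"stem",val(ar,np.arange(106,114,2),(-3,0,3),4))
E
python3 - <<'E'
from h import *
s=sense();print(s["eef_pos"],s["time_s"])
theta("wrist");theta("top")
print(spot_point("wrist","valve_tip"),spot_point("top","valve_tip"))
E
```

```text
[458.53725665   9.1749987  309.5123137 ] 6.3
wrist phase 27.0
27.0 cap 183.0 stem 153.91666666666666
99.0 cap 111.44444444444444 stem 106.08333333333333
171.0 cap 78.66666666666667 stem 76.83333333333333
-117.0 cap 143.33333333333334 stem 160.33333333333334
-45.0 cap 113.66666666666667 stem 128.83333333333334
top phase 27.0
27.0 cap 66.33333333333333 stem 88.33333333333333
99.0 cap 52.44444444444444 stem 57.416666666666664
171.0 cap 57.22222222222222 stem 76.83333333333333
-117.0 cap 171.33333333333334 stem 68.91666666666667
-45.0 cap 46.111111111111114 stem 63.333333333333336
[{'xy': [274.7, 233.1], 'score': 0.36}] [{'xy': [267.8, 182.4], 'score': 0.4}]
```

```bash
python3 - <<'E'
from h import *
cmd([(-43,62,70),(-43,62,-2)]+[(a,62,-2) for a in range(-37,18,6)])
E
```

```text
-43 62 70 | [614. -33. 253.] | 0 -4.85 10.49 12.29 -0.002 -0.0 -0.0
-43 62 -2 | [650. -32. 191.] | 0 -4.85 10.5 19.49 -0.002 -0.0 -0.0
-37 62 -2 | [653. -27. 193.] | 0 -4.36 10.92 19.49 -0.002 -0.0 -0.0
-31 62 -2 | [656. -21. 195.] | 0 -3.82 11.28 19.49 -0.002 -0.0 -0.0
-25 62 -2 | [659. -15. 196.] | 0 -3.25 11.59 19.49 -0.002 -0.0 -0.0
-19 62 -2 | [661.  -9. 198.] | 0 -2.64 11.83 19.49 -0.002 -0.0 -0.0
-13 62 -2 | [662.  -3. 198.] | 0 -2.02 12.01 19.49 -0.002 -0.0 -0.0
-7 62 -2 | [663.   4. 199.] | 0 -1.38 12.12 19.49 -0.002 -0.0 -0.0
-1 62 -2 | [663.  10. 199.] | 0 -0.73 12.16 19.49 -0.002 -0.0 -0.0
5 62 -2 | [662.  17. 199.] | 0 -0.08 12.14 19.49 -0.002 -0.0 -0.0
11 62 -2 | [661.  23. 199.] | 0 0.56 12.05 19.49 -0.002 -0.0 -0.0
17 62 -2 | [660.  29. 198.] | 0 1.19 11.89 19.49 -0.002 -0.0 -0.0
```

Call:
step_arm(
  commands="0 -1.2 2.6 3 0 0 0;0 -2.4 5.2 6 0 0 0;0 -3.6 7.8 9 0 0 0;0 -4.8 10.5 12 0 0 0;0 -4.8 10.5 12.3 0 0 0;0 -4.8 10.5 15 0 0 0;0 -4.8 10.5 17.5 0 0 0;0 -4.8 10.5 19.5 0 0 0;0 -4.8 10.5 19.5 0 0 0;0 -4.4 10.9 19.5 0 0 0;0 -4.1 11.1 19.5 0 0 0;0 -3.8 11.3 19.5 0 0 0;0 -3.5 11.45 19.5 0 0 0;0 -3.2 11.6 19.5 0 0 0;0 -2.9 11.7 19.5 0 0 0;0 -2.6 11.8 19.5 0 0 0;0 -2.3 11.9 19.5 0 0 0;0 -2.0 12.0 19.5 0 0 0;0 -1.7 12.1 19.5 0 0 0;0 -1.4 12.1 19.5 0 0 0",
)

```text
time_s: 8.17
eef_pos: [662.1, 3.7, 200.5]
ee_rot: [0.18, 0.669, 0.696, 0.187]
force: [-0.0, 0.5, -0.7]
grip_width: -0.002
grip_force: 0.0
```

```bash
python3 - <<'E'
from h import *
s=sense();print(s["eef_pos"],s["force"],s["time_s"])
theta("wrist");theta("scene")
cmd([(a,62,-2) for a in range(-7,18,6)])
E
```

```text
[662.09495814   3.66221922 200.51176285] [-0.01754591  0.45582235 -0.69338243] 8.1667
wrist phase 26.5
26.5 cap 200.0 stem 200.0
98.5 cap 96.11111111111111 stem 103.25
170.5 cap 91.55555555555556 stem 98.91666666666667
-117.5 cap 58.888888888888886 stem 101.91666666666667
-45.5 cap 54.111111111111114 stem 32.75
scene phase 25.0
25.0 cap 55.77777777777778 stem 69.08333333333333
97.0 cap 51.333333333333336 stem 93.0
169.0 cap 125.22222222222223 stem 130.33333333333334
-119.0 cap 28.22222222222222 stem 30.166666666666668
-47.0 cap 129.88888888888889 stem 131.08333333333334
-7 62 -2 | [663.   4. 199.] | 0 -0.03 -0.01 0.14 -0.0 0.0 0.0
-1 62 -2 | [663.  10. 199.] | 0 0.62 0.03 0.14 -0.0 0.0 0.0
5 62 -2 | [662.  17. 199.] | 0 1.27 0.01 0.14 -0.0 0.0 0.0
11 62 -2 | [661.  23. 199.] | 0 1.91 -0.08 0.14 -0.0 0.0 0.0
17 62 -2 | [660.  29. 198.] | 0 2.54 -0.24 0.14 -0.0 0.0 0.0
```

```bash
python3 - <<'E'
from h import *
a=capture("wrist")[:,:,::-1];b=capture("scene")[:,:,::-1];print(camera_model("wrist")["eye"])
c=capture("top")[:,:,::-1]
q=proj("scene",[sense()["eef_pos"]+q2R(sense()["ee_rot"]).apply([0,0,17])])[0];print(q,proj("top",[sense()["eef_pos"]+q2R(sense()["ee_rot"]).apply([0,0,17])])[0])
cv2.imwrite("pics/w4.png",np.vstack([np.hstack([cv2.resize(b[145:235,195:295],(400,360)),cv2.resize(c[130:212,205:295],(395,360))]),cv2.resize(a[100:300,100:500],(795,240))[:, :]][0:1]+[cv2.resize(a[150:270,100:500],(795,238))]))
E
```

```text
[583.17053531  68.64413689 332.77547067]
[228.31686311 197.98389094] [251.80258051 157.18901035]
```

View pics/w4.png

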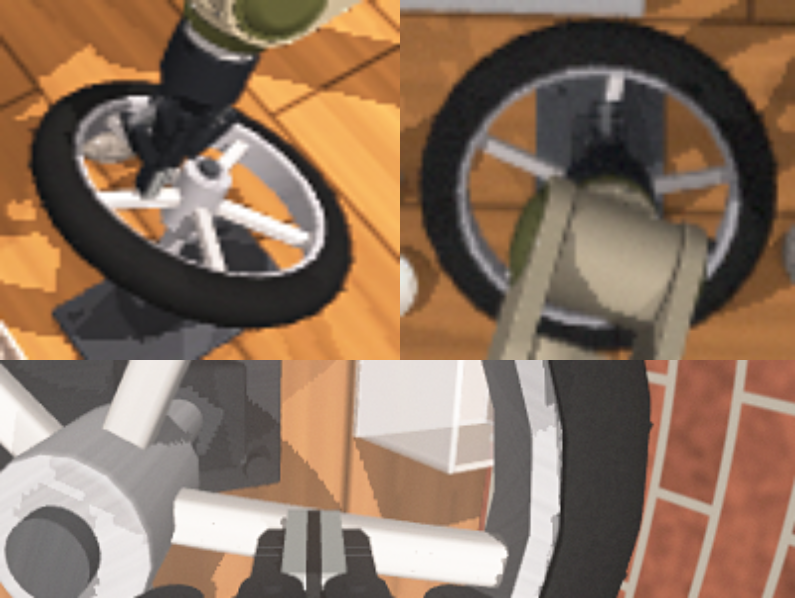

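```bash
python3 - <<'E'
from h import *
s=sense();Rt=q2R(s["ee_rot"])
for x in(-11,0,11):
  for z in(-20,-10,0,10,17):
    print(x,z,proj("wrist",[s["eef_pos"]+Rt.apply([x,0,z])]).round(1),proj("scene",[s["eef_pos"]+Rt.apply([x,0,z])]).round(1))
cmd([(-40,62,-2),(-40,62,-12),(-40,62,-22)])
E
```

```text
-11 -20 [[256.9 268.9]] [[230.3 188.4]]
-11 -10 [[256.9 259.6]] [[229.3 190.5]]
-11 0 [[256.9 251.2]] [[228.3 192.5]]
-11 10 [[256.9 243.6]] [[227.3 194.6]]
-11 17 [[256.9 238.8]] [[226.6 196. ]]
0 -20 [[256.8 250.1]] [[232.  190.4]]
0 -10 [[256.8 241.5]] [[231.  192.5]]
0 0 [[256.9 233.8]] [[230.  194.5]]
0 10 [[256.9 227. ]] [[229.  196.6]]
0 17 [[256.9 222.6]] [[228.3 198. ]]
11 -20 [[256.8 230. ]] [[233.7 192.4]]
11 -10 [[256.8 222.3]] [[232.7 194.5]]
11 0 [[256.8 215.5]] [[231.7 196.5]]
11 10 [[256.8 209.5]] [[230.7 198.6]]
11 17 [[256.9 205.6]] [[230. 200.]]
-40 62 -2 | [652. -29. 192.] | 0 -3.2 -1.41 0.15 -0.0 0.0 -0.0
-40 62 -12 | [657. -29. 183.] | 0 -3.2 -1.41 1.15 -0.0 0.0 -0.0
-40 62 -22 | [662. -29. 175.] | 0 -3.2 -1.41 2.15 -0.0 0.0 -0.0
```

Call:
step_arm(
  commands="0 -1.2 -0.4 0 0 0 0;0 -2.4 -0.8 0 0 0 0;0 -3.6 -1.25 0 0 0 0;0 -3.6 -1.25 0 0 0 0;0 -3.6 -1.25 0.6 0 0 0;0 -3.6 -1.25 1.2 0 0 0;0 -3.6 -1.25 1.8 0 0 0;0 -3.6 -1.25 1.8 0 0 0",
)

```text
time_s: 9.08
eef_pos: [661.6, -31.9, 176.8]
ee_rot: [0.178, 0.669, 0.697, 0.186]
force: [-0.0, 0.1, -0.6]
grip_width: -0.001
grip_force: 0.0
```

Call:
step_arm(
  commands="0 0.25 0.2 0 0 0 0;0 0.5 0.45 0 0 0 0;0 0.8 0.65 0 0 0 0;0 1.1 0.85 0 0 0 0;0 1.3 0.95 0 0 0 0;0 1.5 1.05 0 0 0 0;0 1.7 1.1 0 0 0 0;0 1.9 1.2 0 0 0 0;0 2.1 1.25 0 0 0 0;0 2.3 1.3 0 0 0 0",
)

```text
time_s: 9.92
eef_pos: [671.7, -9.2, 184.8]
ee_rot: [0.179, 0.669, 0.696, 0.186]
force: [-1.2, -2.4, -1.0]
grip_width: 0.004
grip_force: 1.2
```

```bash
python3 - <<'E'
from h import *
s=sense();print(s["eef_pos"],s["force"],s["time_s"])
theta("wrist")
cmd([(a,66,-19) for a in range(-19,20,4)])
E
```

```text
[671.72299133  -9.23805361 184.83229638] [-1.16854091 -2.3876994  -1.0179944 ] 9.9167
wrist phase 33.0
33.0 cap 195.22222222222223 stem 200.0
105.0 cap 88.22222222222223 stem 104.08333333333333
177.0 cap 99.11111111111111 stem nan
-111.0 cap 84.44444444444444 stem 92.0
-39.0 cap 37.0 stem 44.083333333333336
-19 66 -19 | [672. -10. 185.] | 0 -0.12 0.03 0.04 -0.0 0.0 -0.0
-15 66 -19 | [673.  -5. 185.] | 0 0.32 0.16 0.04 -0.0 0.0 -0.0
-11 66 -19 | [674.  -1. 186.] | 0 0.77 0.26 0.04 -0.0 0.0 -0.0
-7 66 -19 | [675.   4. 186.] | 0 1.23 0.34 0.04 -0.0 0.0 -0.0
-3 66 -19 | [675.   8. 187.] | 0 1.69 0.38 0.04 -0.0 0.0 -0.0
1 66 -19 | [675.  13. 187.] | 0 2.15 0.38 0.04 -0.0 0.0 -0.0
5 66 -19 | [674.  17. 186.] | 0 2.61 0.36 0.04 -0.0 0.0 -0.0
9 66 -19 | [673.  22. 186.] | 0 3.06 0.3 0.04 -0.0 0.0 -0.0
13 66 -19 | [673.  26. 186.] | 0 3.52 0.22 0.04 -0.0 0.0 -0.0
17 66 -19 | [671.  31. 185.] | 0 3.96 0.1 0.04 -0.0 0.0 -0.0
```

Call:
step_arm(
  commands="0 0.25 0.13 0 0 0 0;0 0.5 0.2 0 0 0 0;0 0.8 0.27 0 0 0 0;0 1.1 0.32 0 0 0 0;0 1.35 0.35 0 0 0 0;0 1.6 0.37 0 0 0 0;0 1.85 0.38 0 0 0 0;0 2.1 0.38 0 0 0 0;0 2.35 0.37 0 0 0 0;0 2.6 0.36 0 0 0 0;0 2.85 0.33 0 0 0 0;0 3.1 0.3 0 0 0 0;0 3.35 0.25 0 0 0 0;0 3.6 0.2 0 0 0 0;0 3.8 0.15 0 0 0 0;0 3.95 0.1 0 0 0 0;0 3.95 0.1 0 0 0 0",
)

```text
time_s: 11.38
eef_pos: [671.1, 30.7, 185.5]
ee_rot: [0.179, 0.669, 0.697, 0.187]
force: [-0.4, -1.1, 0.1]
grip_width: 0.002
grip_force: 0.3
```

Call:
step_arm(
  commands="0 -0.4 0 0 0 0 0;0 -0.8 0 0 0 0 0;0 -0.8 0 0 0 0 0;0 -0.8 0 -2 0 0 0;0 -0.8 0 -5 0 0 0;0 -0.8 0 -7 0 0 0;0 -0.8 0 -7 0 0 0",
)

```text
time_s: 11.97
eef_pos: [636.8, 20.7, 250.7]
ee_rot: [0.182, 0.669, 0.696, 0.188]
force: [0.9, 0.5, 0.5]
grip_width: -0.0
grip_force: 0.0
```

```bash
python3 - <<'E'
from h import *
s=sense();print(s["eef_pos"],s["force"],s["time_s"])
theta("wrist")
cmd([(65,66,50),(65,66,-19)])
E
```

```text
[636.75664771  20.7103699  250.70128274] [0.90155664 0.47727238 0.47527119] 11.9667
wrist phase 70.0
70.0 cap 100.44444444444444 stem 101.83333333333333
142.0 cap 93.77777777777777 stem 112.0
-146.0 cap 82.88888888888889 stem 142.66666666666666
-74.0 cap 49.22222222222222 stem 45.333333333333336
-2.0 cap 80.22222222222223 stem 81.33333333333333
65 66 50 | [605.  69. 227.] | 0 4.93 -3.66 0.3 0.004 0.001 -0.0
65 66 -19 | [639.  70. 167.] | 0 4.93 -3.68 7.2 0.004 0.001 -0.0
```

Call:
step_arm(
  commands="0 2.5 -2 0 0 0 0;0 5.1 -4 0 0 0 0;0 5.1 -4 2 0 0 0;0 5.1 -4 4 0 0 0;0 5.1 -4 5.5 0 0 0;0 5.1 -4 6.5 0 0 0;0 5.1 -4 7.2 0 0 0;0 5.1 -4 7.2 0 0 0",
)

```text
time_s: 12.68
eef_pos: [635.8, 71.8, 161.8]
ee_rot: [0.178, 0.67, 0.697, 0.186]
force: [0.6, -0.4, 0.2]
grip_width: 0.005
grip_force: 0.0
```

Call:
step_arm(
  commands="0 0.15 -0.4 0 0 0 0;0 0.28 -0.85 0 0 0 0;0 0.33 -1.1 0 0 0 0;0 0.38 -1.35 0 0 0 0;0 0.41 -1.55 0 0 0 0;0 0.44 -1.8 0 0 0 0;0 0.46 -2.0 0 0 0 0;0 0.48 -2.25 0 0 0 0;0 0.48 -2.5 0 0 0 0;0 0.48 -2.7 0 0 0 0;0 0.46 -2.95 0 0 0 0;0 0.44 -3.15 0 0 0 0;0 0.41 -3.4 0 0 0 0;0 0.38 -3.6 0 0 0 0;0 0.38 -3.6 0 0 0 0",
)

```text
time_s: 13.93
eef_pos: [603.8, 74.5, 145.1]
ee_rot: [0.179, 0.669, 0.697, 0.186]
force: [0.9, -0.5, 0.6]
grip_width: 0.002
grip_force: 0.3
```

```bash
python3 - <<'E'
from h import *
s=sense();print(s["eef_pos"],s["force"],s["time_s"])
theta("wrist")
cmd([(a,66,-19) for a in range(100,132,4)])
E
```

```text
[603.78499119  74.52247317 145.14961321] [ 0.88493061 -0.47840128  0.57619831] 13.9333
wrist phase 12.5
12.5 cap 46.22222222222222 stem 87.5
84.5 cap 105.66666666666667 stem 111.5
156.5 cap 51.55555555555556 stem 98.5
-131.5 cap nan stem nan
-59.5 cap nan stem nan
100 66 -19 | [605.  74. 148.] | 0 -0.07 0.22 -0.18 -0.002 0.0 -0.0
104 66 -19 | [601.  73. 146.] | 0 -0.16 -0.23 -0.18 -0.002 0.0 -0.0
108 66 -19 | [597.  71. 143.] | 0 -0.29 -0.67 -0.17 -0.002 0.0 -0.0
112 66 -19 | [594.  70. 141.] | 0 -0.45 -1.1 -0.17 -0.002 0.0 -0.0
116 66 -19 | [590.  68. 139.] | 0 -0.63 -1.52 -0.17 -0.002 0.0 -0.0
120 66 -19 | [587.  65. 137.] | 0 -0.85 -1.93 -0.17 -0.002 0.0 -0.0
124 66 -19 | [583.  63. 135.] | 0 -1.1 -2.32 -0.17 -0.002 0.0 -0.0
128 66 -19 | [580.  60. 133.] | 0 -1.37 -2.69 -0.17 -0.002 0.0 -0.0
```

Call:
step_arm(
  commands="0 -0.16 -0.23 0 0 0 0;0 -0.22 -0.45 0 0 0 0;0 -0.29 -0.67 0 0 0 0;0 -0.37 -0.9 0 0 0 0;0 -0.45 -1.1 0 0 0 0;0 -0.54 -1.3 0 0 0 0;0 -0.63 -1.5 0 0 0 0;0 -0.74 -1.7 0 0 0 0;0 -0.85 -1.9 0 0 0 0;0 -1.0 -2.1 0 0 0 0;0 -1.1 -2.3 0 0 0 0;0 -1.1 -2.3 0 0 0 0;0 -1.0 -1.9 0 0 0 0;0 -1.0 -1.5 0 0 0 0;0 -1.0 -1.5 0 0 0 0;0 -1.0 -1.5 -2 0 0 0;0 -1.0 -1.5 -5 0 0 0;0 -1.0 -1.5 -7 0 0 0;0 -1.0 -1.5 -7 0 0 0",
)

```text
time_s: 15.57
eef_pos: [557.2, 62.6, 202.6]
ee_rot: [0.182, 0.669, 0.696, 0.188]
force: [1.4, 0.6, 1.2]
grip_width: 0.003
grip_force: 0.0
```

```bash
python3 - <<'E'
from h import *
s=sense();print(s["eef_pos"],s["force"],s["time_s"])
theta("wrist")
cmd([(180,66,50),(180,66,-19)])
E
```

```text
[557.23610927  62.62709211 202.59767581] [1.42432927 0.55506942 1.23834388] 15.5667
wrist phase 35.0
35.0 cap 184.88888888888889 stem 146.5
107.0 cap 104.33333333333333 stem 103.33333333333333
179.0 cap 68.0 stem 103.66666666666667
-109.0 cap 44.0 stem 44.166666666666664
-37.0 cap 49.666666666666664 stem 44.166666666666664
180 66 50 | [526.   6. 180.] | 0 -5.55 -3.93 0.07 0.003 0.001 0.0
180 66 -19 | [560.   7. 121.] | 0 -5.55 -3.95 6.97 0.003 0.001 0.0
```

Call:
step_arm(
  commands="0 -2.8 -2 0 0 0 0;0 -5.55 -3.9 0 0 0 0;0 -5.55 -3.9 2 0 0 0;0 -5.55 -3.9 4 0 0 0;0 -5.55 -3.9 5.5 0 0 0;0 -5.55 -3.9 6.5 0 0 0;0 -5.55 -3.9 7.0 0 0 0;0 -5.55 -3.9 7.0 0 0 0",
)

```text
time_s: 16.28
eef_pos: [560.3, 7.3, 117.4]
ee_rot: [0.178, 0.669, 0.697, 0.186]
force: [0.7, 0.8, 0.5]
grip_width: 0.002
grip_force: 0.0
```

Call:
step_arm(
  commands="0 -0.45 0 0 0 0 0;0 -0.9 0.05 0 0 0 0;0 -1.15 0.1 0 0 0 0;0 -1.4 0.15 0 0 0 0;0 -1.6 0.2 0 0 0 0;0 -1.8 0.25 0 0 0 0;0 -2.05 0.32 0 0 0 0;0 -2.25 0.4 0 0 0 0;0 -2.5 0.5 0 0 0 0;0 -2.7 0.57 0 0 0 0;0 -2.9 0.67 0 0 0 0;0 -3.1 0.77 0 0 0 0;0 -3.3 0.9 0 0 0 0;0 -3.5 1.0 0 0 0 0;0 -3.7 1.13 0 0 0 0;0 -3.9 1.26 0 0 0 0;0 -4.1 1.4 0 0 0 0;0 -4.1 1.4 0 0 0 0",
)

```text
time_s: 17.78
eef_pos: [574.7, -34.1, 126.1]
ee_rot: [0.18, 0.669, 0.696, 0.187]
force: [-0.4, 0.2, -0.2]
grip_width: 0.003
grip_force: 0.1
```

```bash
python3 - <<'E'
from h import *
s=sense();print(s["eef_pos"],s["force"],s["time_s"])
theta("wrist");theta("scene")
cmd([(a,66,-19) for a in range(216,245,3)])
E
```

```text
[574.6528923  -34.05156245 126.14211137] [-0.42191937  0.17958978 -0.17166822] 17.7833
wrist phase 57.5
57.5 cap 147.33333333333334 stem 88.66666666666667
129.5 cap 77.0 stem nan
-158.5 cap 84.0 stem 120.08333333333333
-86.5 cap 33.44444444444444 stem 38.416666666666664
-14.5 cap 137.11111111111111 stem 164.66666666666666
scene phase 59.0
59.0 cap 52.111111111111114 stem 128.5
131.0 cap 77.22222222222223 stem 102.66666666666667
-157.0 cap 175.88888888888889 stem 177.25
-85.0 cap 139.22222222222223 stem 171.66666666666666
-13.0 cap 200.0 stem 141.83333333333334
216 66 -19 | [573. -31. 127.] | 0 0.27 -0.1 -0.15 0.001 0.001 -0.0
219 66 -19 | [575. -34. 128.] | 0 -0.0 0.11 -0.15 0.001 0.001 -0.0
222 66 -19 | [577. -36. 129.] | 0 -0.27 0.34 -0.14 0.001 0.001 -0.0
225 66 -19 | [579. -39. 130.] | 0 -0.52 0.58 -0.14 0.001 0.001 -0.0
228 66 -19 | [581. -41. 131.] | 0 -0.75 0.83 -0.14 0.001 0.001 -0.0
231 66 -19 | [584. -43. 133.] | 0 -0.98 1.09 -0.14 0.001 0.001 -0.0
234 66 -19 | [586. -45. 134.] | 0 -1.19 1.36 -0.14 0.001 0.001 -0.0
237 66 -19 | [589. -47. 136.] | 0 -1.39 1.65 -0.14 0.001 0.001 -0.0
240 66 -19 | [591. -49. 137.] | 0 -1.57 1.94 -0.14 0.001 0.001 -0.0
243 66 -19 | [594. -50. 139.] | 0 -1.73 2.25 -0.14 0.001 0.001 -0.0
```

Call:
step_arm(
  commands="0 -0.15 0.2 0 0 0 0;0 -0.3 0.35 0 0 0 0;0 -0.45 0.5 0 0 0 0;0 -0.6 0.65 0 0 0 0;0 -0.7 0.75 0 0 0 0;0 -0.8 0.9 0 0 0 0;0 -0.8 0.9 0 0 0 0;0 -0.5 0.6 0 0 0 0;0 0 0.3 0 0 0 0;0 0.2 0.3 0 0 0 0;0 0.2 0.3 -3 0 0 0;0 0.2 0.3 -7 0 0 0;0 -1 -2 -10 0 0 0;0 -3 -4 -14 0 0 0;0 -3 -7 -18 0 0 0;0 -3 -7 -18 0 0 0;0 -3 -7 -18 0 0 0",
)

```text
time_s: 19.3
eef_pos: [423.6, -69.8, 248.7]
ee_rot: [0.182, 0.669, 0.696, 0.186]
force: [-0.2, 0.1, -0.3]
grip_width: 0.0
grip_force: 0.0
```

```bash
cat > fin.py <<'E'
from h import *
from scipy.optimize import minimize
import h
s=sense();print(s["eef_pos"],s["force"],s["time_s"])
theta("wrist");theta("scene");theta("top")
# joint fit of spokes bright / gaps beside dark in all three views over (theta,dx,dy) for given yaw, plus edges of stand
G={};M={}
for n in("wrist","scene","top"):
    M[n]=camera_model(n);G[n]=cv2.GaussianBlur(np.minimum(capture(n).min(2),200).astype(np.float32),(0,0),1)
rr=np.arange(45,112,3.)
def score(p,views,yaw):
    C=C0+[p[1],p[2],0];tot=0
    for n in views:
        P=[];W=[]
        for k in range(5):
            a=np.deg2rad(p[0]+36+72*k);t=wp(C,yaw,a+np.pi/2,1)-C
            for w,g in((-5,1),(0,1),(5,1),(-13,-1.5),(13,-1.5)):
                P+= [wp(C,yaw,a,r,7)+w*t for r in rr];W+=[g]*len(rr)
        q=proj(n,np.array(P),M[n]).astype(np.float32)
        v=cv2.remap(G[n],q[:,0].reshape(1,-1),q[:,1].reshape(1,-1),cv2.INTER_LINEAR)[0]
        tot+=(v*np.array(W)).sum()/len(W)
    return -tot
for yaw in(.02,.04,.06):
    for vs in(["wrist"],["scene"],["top"],["wrist","scene","top"]):
        b=min((minimize(score,[t0,0,0],args=(vs,yaw),method="Nelder-Mead",options=dict(initial_simplex=[[t0,0,0],[t0+2,0,0],[t0,4,0],[t0,0,4]])) for t0 in(-6,-3,0)),key=lambda r:r.fun)
        print(yaw,vs,b.x.round(2),round(b.fun,1))
E
python3 fin.py; python3 fit.py
```

```text
[423.56946732 -69.81483475 248.66679713] [-0.21033132  0.13983148 -0.34166857] 19.3
wrist phase 68.0
68.0 cap 200.0 stem 126.16666666666667
140.0 cap 109.22222222222223 stem 97.08333333333333
-148.0 cap 92.11111111111111 stem 105.58333333333333
-76.0 cap 115.44444444444444 stem 125.75
-4.0 cap 158.55555555555554 stem 112.41666666666667
scene phase 66.5
66.5 cap 51.0 stem 108.0
138.5 cap 58.666666666666664 stem 117.75
-149.5 cap 178.77777777777777 stem 178.5
-77.5 cap 165.66666666666666 stem 168.66666666666666
-5.5 cap 142.0 stem 134.83333333333334
top phase 68.0
68.0 cap 68.44444444444444 stem 51.25
140.0 cap 63.333333333333336 stem 71.25
-148.0 cap 60.888888888888886 stem 71.08333333333333
-76.0 cap 52.55555555555556 stem 47.333333333333336
-4.0 cap 191.77777777777777 stem 79.66666666666667
0.02 ['wrist'] [-2.98  0.28 -0.23] -44.8
0.02 ['scene'] [-3.11  5.49  5.  ] -27.3
0.02 ['top'] [-2.79  1.09  1.4 ] -51.8
0.02 ['wrist', 'scene', 'top'] [-2.86  1.82  0.93] -115.1
0.04 ['wrist'] [-3.81  0.27  0.07] -44.8
0.04 ['scene'] [-4.19  5.44  4.93] -27.3
0.04 ['top'] [-3.95  1.1   1.63] -51.8
0.04 ['wrist', 'scene', 'top'] [-3.84  1.79  0.95] -114.9
0.06 ['wrist'] [-4.72  0.18  0.08] -44.7
0.06 ['scene'] [-5.46  5.48  5.4 ] -27.2
0.06 ['top'] [-5.08  0.96  1.67] -51.7
0.06 ['wrist', 'scene', 'top'] [-4.85  1.81  1.02] -114.5
top tyre 0.74 [248.5, 172.0, 81.8, 75.2] 2436
scene tyre 0.89 [242.5, 195.3, 78.7, 55.2] 2335
[6.08019355e+02 1.00453085e+01 1.97725262e-02] [0.5, -0.1, -0.2, 0.1, -0.3, -0.2, 0.7, 0.1, -0.2, 0.4, -0.3, -0.1, 0.0, -0.0, -0.1, 0.2, -0.3, -0.1, 1.0, 0.5, 0.9, 0.3, 0.0, 0.3, 1.0, -0.0, 0.1, 0.4, 0.1, 0.2, 0.7, -0.2, -0.6, 0.2, -0.4, -0.2, 0.5, -0.1, 0.1, -0.1, 0.1, 0.1, 0.4, -0.0, -0.5, 0.3, 0.1, 0.7] [0.88168296 0.8768936  0.02750093]
top [[234.9, 195.8], [264.6, 196.0], [265.0, 146.2], [235.5, 145.9], [249.7, 173.5]]
scene [[270.4, 217.2], [251.9, 195.8], [207.3, 222.0], [224.7, 245.7], [243.7, 193.7]]
```

```bash
python3 - <<'E'
from h import *
from scipy.optimize import minimize
s=sense();m=camera_model("wrist");Rt=q2R(s["ee_rot"]);le=Rt.inv().apply(m["eye"]-s["eef_pos"]);Rc=Rt.inv()*q2R(m["rotation"])
R0=q2R([.179,.671,.695,.186]);q=(R0*Rc).as_quat()
mm=dict(mtx=m["mtx"],eye=np.array([615.69,-37.27,340.26])+R0.apply(le),rotation=[q[3],*q[:3]])
g=cv2.GaussianBlur(cv2.imread("pics/w0raw.png")[:,:,2].astype(np.float32),(0,0),1) # red: wood bright
def val(P):
    q=proj("wrist",P,mm).astype(np.float32);return cv2.remap(g,q[:,:1],q[:,1:],cv2.INTER_LINEAR)[:,0]
# per-station edge location on the long sides (y=+-65)
for side in(1,-1):
    X=np.arange(-70,135,8.);Y=np.arange(50,80,.5);pts=[]
    Z=R.from_euler("z",YAW)
    for x in X:
        P=np.array([[C0[0],C0[1],0]+Z.apply([x,side*y,12]) for y in Y]);d=np.gradient(val(P));i=d.argmax()
        if d[i]>3: pts.append((x,side*Y[i],round(float(d[i]),1)))
    pts=np.array(pts);print(pts[:,1].tolist())
    k=np.abs(pts[:,1]-np.median(pts[:,1]))<6
    c=np.polyfit(pts[k,0],pts[k,1],1);print(side,"slope",c,k.sum())
E
```

```text
[67.5, 66.5, 66.0, 62.5, 53.5, 71.5, 66.5, 65.5, 65.5, 65.0, 65.0, 64.5, 64.5, 64.0, 64.0, 63.5, 53.0, 71.5, 63.5, 62.5, 61.5, 61.5, 61.5]
1 slope [-2.35317826e-02  6.49542492e+01] 19
[-51.0, -50.0, -72.0, -69.5, -70.5, -71.0, -71.0, -72.0, -71.5, -65.0, -64.0, -71.5, -73.0, -74.0, -76.0, -74.0, -65.0, -66.0, -66.5, -66.0, -66.5, -68.0, -66.5, -68.0, -68.5, -67.5]
-1 slope [ 2.35095863e-02 -6.99110148e+01] 23
```

```bash
python3 - <<'E'
from h import *
cmd([(210,66,50),(210,66,-20),(216,66,-20),(222,66,-20),(226,66,-20),(228.5,66,-20),(230,66,-20),(231,66,-20)])
E
```

```text
210 66 50 | [535. -27. 185.] | 0 3.76 6.58 10.9 -0.001 -0.0 0.0
210 66 -20 | [570. -26. 124.] | 0 3.76 6.58 17.9 -0.001 -0.0 0.0
216 66 -20 | [573. -31. 126.] | 0 3.18 6.96 17.9 -0.001 -0.0 0.0
222 66 -20 | [577. -36. 128.] | 0 2.64 7.4 17.9 -0.001 -0.0 0.0
226 66 -20 | [580. -40. 130.] | 0 2.31 7.72 17.9 -0.001 -0.0 0.0
228.5 66 -20 | [582. -42. 131.] | 0 2.12 7.93 17.9 -0.001 -0.0 0.0
230 66 -20 | [583. -43. 131.] | 0 2.0 8.06 17.9 -0.001 -0.0 0.0
231 66 -20 | [584. -43. 132.] | 0 1.93 8.15 17.9 -0.001 -0.0 0.0
```

Call:
step_arm(
  commands="0 1.2 2.2 3.6 0 0 0;0 2.5 4.4 7.2 0 0 0;0 3.8 6.6 10.9 0 0 0;0 3.8 6.6 10.9 0 0 0;0 3.8 6.6 13.5 0 0 0;0 3.8 6.6 16 0 0 0;0 3.8 6.6 17.5 0 0 0;0 3.8 6.6 17.9 0 0 0;0 3.8 6.6 17.9 0 0 0;0 3.5 6.75 17.9 0 0 0;0 3.2 6.95 17.9 0 0 0;0 2.9 7.2 17.9 0 0 0;0 2.65 7.4 17.9 0 0 0;0 2.45 7.55 17.9 0 0 0;0 2.3 7.7 17.9 0 0 0;0 2.2 7.8 17.9 0 0 0;0 2.1 7.9 17.9 0 0 0;0 2.0 8.05 17.9 0 0 0;0 1.95 8.15 17.9 0 0 0;0 1.95 8.15 17.9 0 0 0",
)

```text
time_s: 21.47
eef_pos: [584.1, -43.4, 132.4]
ee_rot: [0.179, 0.669, 0.697, 0.186]
force: [-0.7, 1.5, 0.1]
grip_width: 0.0
grip_force: 0.7
```

```bash
python3 fin.py | egrep -v "cap|phase"
```

```text
[584.07812408 -43.41098267 132.40896292] [-0.66105008  1.47905994  0.14824831] 21.4667
0.02 ['wrist'] [-0.84  0.48  1.2 ] -43.4
0.02 ['scene'] [-0.82  5.72  4.77] -28.8
0.02 ['top'] [-0.7   1.38  1.93] -43.1
0.02 ['wrist', 'scene', 'top'] [-0.83  1.91  1.3 ] -107.6
0.04 ['wrist'] [-1.75  0.74  1.13] -43.5
0.04 ['scene'] [-2.34  5.56  4.89] -28.6
0.04 ['top'] [-1.72  1.49  1.9 ] -43.1
0.04 ['wrist', 'scene', 'top'] [-1.91  2.07  1.37] -107.9
0.06 ['wrist'] [-2.73  0.86  1.  ] -43.5
0.06 ['scene'] [-3.26  5.32  5.05] -28.4
0.06 ['top'] [-2.83  1.5   1.97] -43.1
0.06 ['wrist', 'scene', 'top'] [-2.91  2.28  1.39] -108.1
```

Call:
step_arm(
  commands="0 -0.04 0.04 0 0 0 0;0 -0.07 0.08 0 0 0 0;0 -0.07 0.08 0 0 0 0;0 0.2 -0.2 0 0 0 0;0 0.7 -0.5 0 0 0 0;0 0.9 -0.6 0 0 0 0;0 0.9 -0.6 0 0 0 0;0 0.9 -0.6 -3 0 0 0;0 0.9 -0.6 -7 0 0 0;0 0 -2 -10 0 0 0;0 -2 -5 -14 0 0 0;0 -2 -8 -18 0 0 0;0 -2 -8 -18 0 0 0;0 -2 -8 -18 0 0 0;0 -2 -8 -18 0 0 0",
)

```text
time_s: 23.02
eef_pos: [425.7, -70.3, 249.2]
ee_rot: [0.181, 0.67, 0.696, 0.186]
force: [-1.2, 0.3, 1.0]
grip_width: 0.003
grip_force: 0.0
```

```bash
python3 fin.py | egrep -v "stem"; python3 -c "
from h import *
a=capture('wrist')[:,:,::-1];b=capture('top')[:,:,::-1]
cv2.imwrite('pics/end.png',np.hstack([cv2.resize(a,(400,300)),cv2.resize(b[100:250,140:340],(400,300))]))"
```

```text
[425.73826146 -70.31852854 249.1658979 ] [-1.16533431  0.30927807  0.95688862] 23.0167
wrist phase 71.5
scene phase 71.5
top phase 71.5
0.02 ['wrist'] [ 0.2   0.49 -0.02] -46.0
0.02 ['scene'] [-0.26  5.72  4.77] -27.4
0.02 ['top'] [0.43 1.13 1.02] -51.8
0.02 ['wrist', 'scene', 'top'] [0.26 1.88 0.78] -117.0
0.04 ['wrist'] [-0.69  0.59  0.1 ] -46.0
0.04 ['scene'] [-1.27  5.47  4.62] -27.4
0.04 ['top'] [-0.65  1.06  1.08] -51.6
0.04 ['wrist', 'scene', 'top'] [-0.74  2.02  0.84] -116.9
0.06 ['wrist'] [-1.56  0.64  0.22] -45.9
0.06 ['scene'] [-2.57  5.41  4.93] -27.3
0.06 ['top'] [-1.85  1.03  1.25] -51.5
0.06 ['wrist', 'scene', 'top'] [-1.73  1.94  0.9 ] -116.4
```

View pics/end.png

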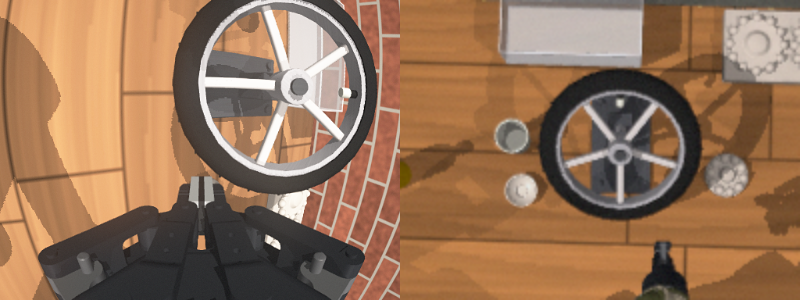

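The valve sits at the top of the wheel, at (620,102) in the top view, with the opposite spoke pointing straight down. The gripper is clear of the wheel and the cup, dish and rosette have not moved.

```bash
python3 -c "
from rig import *
print(finish_job())"
```

```text
the job is handed in; nothing more can be done
None
```

The job is handed in: I turned the wheel with gentle pushes on three spokes in turn, and by my measurements the valve rests within about a degree of the top, with the gripper clear of everything.

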